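# Draw the adjustable kickstand out to its second stop and hold it there

### The job

The adjustable bicycle kickstand is clamped in the bench vice by its lower leg. Squeeze in the push button on its black collar, draw the upper leg straight out, away from the vice, past the first catch to the second stop (fully out), and finish while still holding it there by the collar with the button squeezed in, so that I can do up the lock screw. Leave the other things on the bench where they are.

Things in the scene. Friction and masses are not known exactly. Their poses are not given: they have to be found in the camera images.
- vise: Blue bench vice, fixed to the bench. Origin on the bench under the middle of its jaws; z up; x runs across the jaws (screw and T-handle at -x, out to 155 mm, anvil at +x, out to 91 mm). The jaws are 90 mm wide along y and 125 mm high. They hold the 16 mm round lower leg of the kickstand level along y, its axis 112 mm above the bench; the rubber foot sticks out at +y, the telescoping upper leg at -y.
- collar (a point): Centre of the black plastic collar at the vice end of the upper leg; moves with the leg. 50 mm long (y), 28 wide (x), 28 high, centre 112 mm above the bench. Axes as the vice's: y along the leg towards the vice, x towards the button, z up. Fully in, it is 108 mm out from the middle of the jaws. It draws out along -y. Beyond it come the 22 x 20 mm alloy leg and the head, to 241 mm from here.
- button_face (a point): Centre of the outer face of the grey push button in the collar's +x side, half-way along the collar: 18 mm long (along y), 13 mm high, standing 5 mm proud of the collar when out (33 mm over button and opposite collar side), 1 mm proud when squeezed right in (29 mm). Moves with the button.
- kick_button (a joint): Travel of the push button, m: 0 out, 0.004 right in; sprung, 3 N to start it and 8 N right in. The catch is free above about 0.003. Let go, it springs out and catches in the next slot of the lower leg.
- kick_leg (a joint): How far the upper leg is drawn out, m: 0 fully in (catch locked, as at the start), 0.025 first catch, 0.050 second stop, a solid end stop. With the catch free it slides with about 3 N of friction; with the button out it is locked at these places.
- leg_head (a point): Middle of the mounting head at the outer end of the upper leg (193 mm from the collar's centre along -y), a bright alloy block 34 x 36 x 32 mm with a 58 mm plate; moves with the leg. The lock screw sits in the leg's +x side, 60 mm out from the collar's centre; it is left alone.
- hex_key: Bystander: dark L-shaped hex key, 90 x 33 mm, 6 mm thick, lying on the bench; origin under its long arm's middle.
- stem: Bystander: black handlebar stem, 130 x 46 mm, 42 mm high, lying on the bench; origin at the bench under its middle.
- grease_tin: Bystander: round tin, 72 mm across, 55 mm tall; origin at the middle of its underside.
- plain_stand: Bystander: a plain, non-adjustable alloy kickstand, about 310 mm long and 30 mm high, lying on the bench along y; origin at the bench near its middle.

How it is judged:
By the outcome, as a careful person would: the job done as asked, in the order asked, and still so for the second after the job is handed in, while the arm keeps its last pose, push and grip.
It also fails if it takes over 32 s, if anything falls off the work surface, if the arm or the gripper's body presses on something with over 40 N, if the wrist force passes 120 N, or if a joint passes its speed limit or range.

### The arm

A 7-joint arm with a two-finger parallel gripper is mounted at the origin on the work surface. World frame = base frame: x ahead of the robot, y to its left, z up, the work surface at z = 0. Lengths are in m, angles in rad, forces in N, time in s.
With the tool pointing down it reaches from about 0.4 to 0.85 m from the base axis. Payload 10.4 kg.
Tool frame: the origin (TCP) lies midway between the tips of the shut fingers; the grasp point (between the pads) lies 19 mm behind it; z points along the fingers, x is the direction in which the jaws open and shut, and the axes are right-handed (so a half turn about z gives the same grasp; the last joint's range is limited). The gripper opens to 85 mm and grips with 20 to 120 N. Pads are 22 mm wide; open, the fingers measure 114 mm over their backs; the gripper's body (76 mm by 85 mm) begins 54 mm behind the grasp point. The pads swing forward as they close: fully open they stand 13 mm farther back than shut.
Start: joints at [1.17, 0.332, -0.065, 1.46, 0.022, 1.35, -0.088], TCP at [0.231, -0.581, 0.21] pointing down, gripper open.
Joint ranges: [-2.6, 2.6], [-0.5, 2.12], [-1.47, 1.34], [0.16, 2.42], [-1.27, 4.41], [0.06, 2.06], [-2.6, 2.6]. Speed limits (rad/s): [2.22, 2.22, 2.79, 2.79, 3.14, 3.14, 3.14].

### API

Orientations are given as a unit quaternion [x, y, z, w].
In Python, from workcell import monitor, eyes, ticket, models gives the robot as it stands.
- The arm moves only by the tool servo_tool, never from a script. Its argument "motion" is a list of rows, each a list of 7 numbers: the opening, from 0 (shut) to 1 (fully open), then the shift along the tool's x, y, z in m, then the turn, a rotation vector about the tool's x, y, z in degrees. In form: [[fingers, tx, ty, tz, rx, ry, rz], ...]. A call has 1 to 20 rows; each row is the pose to reach, as a shift and turn from the pose commanded when the call began, along the tool's axes at that moment; what a row does not reach only later rows make up. A row lasts 1/8 s, in which the tool goes at most 62.5 mm and 10.7 degrees, less where a joint would pass 70% of its speed; a pose out of reach is approached as far as the arm can. A call with a gripper value outside its range is refused whole. The fingers move at their own pace and stop on an object; "grip_force" is the grip in N (left out, the last holds). Time passes only in rows, so rows that repeat a pose let the fingers close. It gives the time, the measured TCP pose, the force and the opening at its end, in the units of the state.
- monitor.get_obs(): the state, without advancing time (a new reading comes with each control period).
- eyes.camera(name): name is "scene" or "side" or "wrist"; returns (picture, depth): 400x640x3 uint8, blue, green, red; 400x640 float32, m along the optical axis (not along the pixel's ray), 0 where there is no reading.
- eyes.camera_info(name): a dict with "intrinsics" (3x3 intrinsics, pixels), "extrinsics" (4x4, takes a point from world to camera coordinates); the wrist camera has in their place "tool_from_camera" (4x4, takes a point from camera to tool coordinates, whose origin is the TCP and whose axes are the tool frame's). Camera axes: x right, y down, z forward; pixel columns grow to the right and rows downward; lengths in m; the calibration is good to about 2 mm. A picture is of the moment at which its call begins: read the wrist's pose just before it. camera_info takes no time and is no camera call.
- ticket.hand_in(): hands the job in, once; it reports no verdict.
Trained networks look in the newest picture that a camera, given by its name, has taken for a name from the list of things; names that differ only in an ending like _2 or _b are one class to them, and where a whole thing is asked for, a point or a joint stands for the part that bears it (a point fixed in the world has none). Each returns a list of dicts, best first, with "confidence" (0 to 1); they miss things now and then, are a little off and sometimes report something else, mostly with a low value. They report only what shows in the picture. A call takes as long as a camera call.
- models.boxes_of(camera, thing): "point" ([x, y, z] in m, in the coordinates of the camera as it stood for that picture, good to about 4 mm: the middle of the surface that is visible of it).
The state is a dict: "clock": time; "joint_pos": joint angles; "joint_velocities": joint speeds; "tau": joint torques, N m; "position": TCP position; "ee_rot": TCP orientation; "ft_force": force on the tool from outside, world axes, zero at the start; "torque": the same for the moment, N m; "grip_width": opening from 0.0 (shut) to 1.0 (fully open).
Only numpy, scipy, OpenCV 4.12 (cv2) and the standard library are available. Lean on these libraries where they do the work, as an engineer would, in place of code of your own. Each camera call takes 0.05 s, during which the arm holds its last target. There are 200 camera calls.

## Working session

There is one attempt and no reset: what is moved stays moved. The work goes in short steps, Python scripts to look and compute and a tool call to move; the robot and the scene stay as the last step left them, time stands still between calls to the robot, and variables do not carry over. Pictures are saved under pics/ and viewed, about 8 in all and at most 12, crops included, and the job is handed in when it is done.

Besides the shell and the picture viewer there is one more tool, called after ">>>" as name([rows], argument=value, ...), one row to a line, values as JSON. servo_tool: Moves the arm, as the interface text tells. Its arguments: {"type":"object","properties":{"motion":{"type":"array"},"grip_force":{"type":"number"}},"required":["motion"]}

```bash
mkdir -p pics
cat > h.py <<'E'
import numpy as np,cv2
from workcell import monitor,eyes,ticket,models
from scipy.spatial.transform import Rotation as R
def w(cam,p):
    i=eyes.camera_info(cam)
    if cam=='wrist':
        o=monitor.get_obs();T=np.eye(4);T[:3,:3]=R.from_quat(o['ee_rot']).as_matrix();T[:3,3]=o['position'];M=T@np.array(i['tool_from_camera'])
    else: M=np.linalg.inv(np.array(i['extrinsics']))
    return (M@np.r_[p,1])[:3]
def px(cam,d,u,v):
    K=np.array(eyes.camera_info(cam)['intrinsics']);z=d[v,u]
    return w(cam,[(u-K[0,2])*z/K[0,0],(v-K[1,2])*z/K[1,1],z])
E
python3 - <<'E'
from h import *
np.set_printoptions(precision=4,suppress=True)
o=monitor.get_obs();print(o)
print(R.from_quat(o['ee_rot']).as_matrix())
for c in ['scene','side']:
    p,d=eyes.camera(c);cv2.imwrite(f'pics/{c}0.png',p);np.save(f'{c}0.npy',d)
    for t in ['vise','collar','button_face','leg_head','hex_key','stem','grease_tin','plain_stand']:
        print(c,t,[(w(c,b['point']),round(b['confidence'],2)) for b in models.boxes_of(c,t)[:2]])
E
```

```text
{'clock': 0.0, 'joint_pos': array([ 1.1704,  0.3329, -0.0647,  1.461 ,  0.0216,  1.3499, -0.0885]), 'joint_velocities': array([ 0.0002,  0.0019,  0.0008, -0.0021, -0.0005,  0.0011, -0.0005]), 'tau': array([ -0.0002, -62.5443,   0.0494, -39.1606,   0.0163,   0.0101,
         0.    ]), 'position': array([ 0.2304, -0.5806,  0.2093]), 'ee_rot': array([ 0.8273, -0.5617, -0.0006, -0.0004]), 'ft_force': array([-0.259 , -0.8788, -0.2746]), 'torque': array([-0.0183, -0.0192,  0.0562]), 'grip_width': 1.0000256048749445}
[[ 0.3689 -0.9295 -0.0006]
 [-0.9295 -0.3689  0.0013]
 [-0.0014  0.0001 -1.    ]]
scene vise [(array([0.5495, 0.0297, 0.1072]), 0.69), (array([0.4883, 0.4169, 0.0462]), 0.33)]
scene collar [(array([ 0.5774, -0.1544,  0.12  ]), 0.77)]
scene button_face []
scene leg_head [(array([ 0.5791, -0.1559,  0.1163]), 0.63)]
scene hex_key [(array([ 0.4349, -0.3294,  0.0096]), 0.59)]
scene stem [(array([ 0.5494, -0.4136,  0.0345]), 0.93)]
scene grease_tin []
scene plain_stand [(array([ 0.7446, -0.1176,  0.0196]), 0.83), (array([ 0.5737, -0.1596,  0.1223]), 0.53)]
side vise [(array([0.5007, 0.0819, 0.0865]), 0.57)]
side collar [(array([ 0.5646, -0.1382,  0.1248]), 0.75)]
side button_face []
side leg_head [(array([ 0.5712, -0.1406,  0.1193]), 0.59)]
side hex_key []
side stem [(array([ 0.5701, -0.1438,  0.1201]), 0.36)]
side grease_tin [(array([0.4596, 0.4419, 0.055 ]), 0.93)]
side plain_stand [(array([ 0.7371, -0.0754,  0.0232]), 0.72)]
```

View pics/scene0.png

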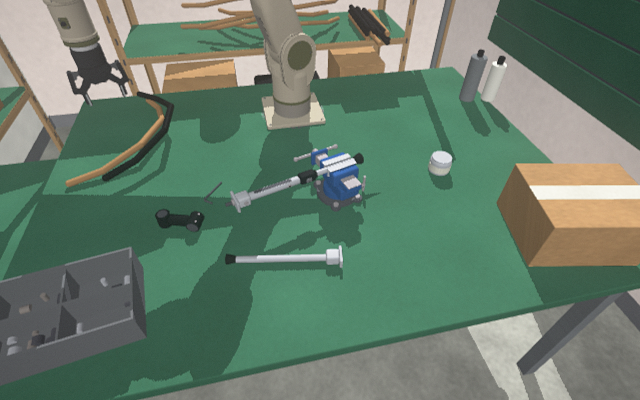

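View pics/side0.png

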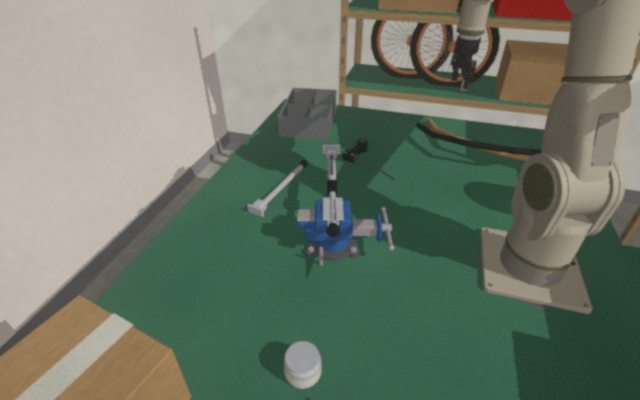

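The leg runs from the vice (340,175) out to the head at (240,200) in the scene view; the collar is at about (307,177). I'll fit the leg axis from both depth images.

Run:
```python
from h import *
np.set_printoptions(precision=4,suppress=True)
for c in ['scene','side']:
    p=cv2.imread(f'pics/{c}0.png').astype(int);d=np.load(f'{c}0.npy')
    v,u=np.mgrid[:400,:640]
    i=eyes.camera_info(c);K=np.array(i['intrinsics']);M=np.linalg.inv(np.array(i['extrinsics']))
    P=np.stack([(u-K[0,2])*d/K[0,0],(v-K[1,2])*d/K[1,1],d,np.ones_like(d)],-1)@M.T
    X=P[...,:3]
    s=(d>0)&(X[...,2]>.098)&(X[...,2]<.15)&(X[...,0]>.4)&(X[...,0]<.75)&(X[...,1]>-.5)&(X[...,1]<.2)
    br=p.max(-1);blue=(p[...,0]-p[...,2]>40)
    q=X[s];b=br[s];bl=blue[s]
    o=np.argsort(q[:,1])
    for lo in np.arange(-.42,.16,.015):
        m=(q[:,1]>=lo)&(q[:,1]<lo+.015)&~bl
        if m.sum()>1: print(c,round(lo,3),m.sum(),'mean',q[m].mean(0),'x',q[m,0].min(),q[m,0].max(),'zmax',q[m,2].max(),'br',int(np.median(b[m])))
    dk=s&(br<75); print('dark',c,X[dk&(X[...,1]<-.08)].mean(0),dk.sum())
    if c=='scene':
        a=p[120:260,180:400].astype(np.uint8);cv2.imwrite('pics/crop.png',cv2.resize(a,None,fx=3.6,fy=3.6,interpolation=cv2.INTER_CUBIC))
```

```text
scene -0.285 5 mean [ 0.6062 -0.272   0.1133] x 0.60228736802272 0.6118257782104455 zmax 0.11499610816842298 br 82
scene -0.27 35 mean [ 0.5993 -0.2606  0.1153] x 0.5760094808841784 0.6110423420839737 zmax 0.12865828634029286 br 88
scene -0.255 89 mean [ 0.6055 -0.2469  0.1213] x 0.5702874716770117 0.6287205544136716 zmax 0.13195984653631354 br 150
scene -0.24 97 mean [ 0.6064 -0.233   0.1201] x 0.5793370776773876 0.6287332823255152 zmax 0.1300951294841416 br 162
scene -0.225 83 mean [ 0.6013 -0.218   0.1208] x 0.5770818382433249 0.6142092663215631 zmax 0.1294721002545417 br 159
scene -0.21 51 mean [ 0.5933 -0.2029  0.1166] x 0.5752106992280671 0.6069746349174844 zmax 0.12613386665296067 br 156
scene -0.195 50 mean [ 0.5874 -0.1875  0.1169] x 0.5722201679540495 0.5956271083041762 zmax 0.1237856025400389 br 142
scene -0.18 47 mean [ 0.5837 -0.1725  0.1171] x 0.5706917902229625 0.5912738224939755 zmax 0.12399088451390383 br 155
scene -0.165 48 mean [ 0.5789 -0.1577  0.1169] x 0.5676747318118023 0.5865874092751225 zmax 0.12415505594384768 br 143
scene -0.15 46 mean [ 0.575  -0.1426  0.1
[... 4998 characters left out ...]
0.5354 0.0677 0.1148] x 0.4772999906128714 0.5979088130011307 zmax 0.1273829186777483 br 138
side 0.075 153 mean [0.5316 0.0826 0.1153] x 0.47315922704034774 0.5950399912670536 zmax 0.12759164221514097 br 140
side 0.09 173 mean [0.5261 0.0975 0.1142] x 0.47082403051369637 0.5898029132792191 zmax 0.1279948578277319 br 141
side 0.105 45 mean [0.5119 0.1088 0.1176] x 0.4774433325072147 0.586242152259269 zmax 0.12590399778777583 br 129
side 0.12 68 mean [0.4819 0.1307 0.1204] x 0.4712498520143521 0.4996723182983974 zmax 0.13068990767540278 br 42
side 0.135 71 mean [0.4895 0.1371 0.1146] x 0.4780338177553877 0.5002028095788412 zmax 0.13056590129582446 br 40
dark side [ 0.5793 -0.186   0.1229] 285
```

View pics/crop.png

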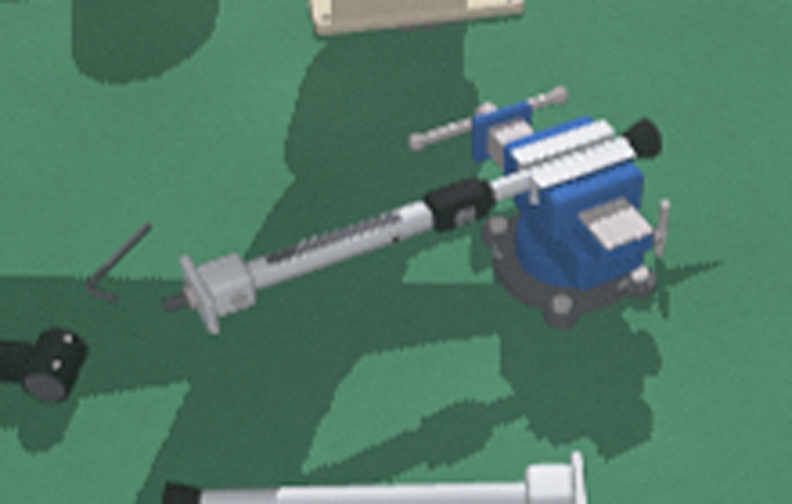

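In the crop the collar is dark at about (460,205), the button shows at (465,213) on the side away from the robot, and the leg points to the lower left. The fit puts the vice yaw at about 15.4° and the collar at about (0.540, -0.042). I'll move above it and refine with the wrist camera.

>>> servo_tool([
  [1,-0.388,-0.487,-0.04,0,0,-84],
  [1,-0.388,-0.487,-0.04,0,0,-84],
  [1,-0.388,-0.487,-0.04,0,0,-84],
  [1,-0.388,-0.487,-0.04,0,0,-84],
  [1,-0.388,-0.487,-0.04,0,0,-84],
  [1,-0.388,-0.487,-0.04,0,0,-84],
  [1,-0.388,-0.487,-0.04,0,0,-84],
  [1,-0.388,-0.487,-0.04,0,0,-84],
  [1,-0.388,-0.487,-0.04,0,0,-84],
  [1,-0.388,-0.487,-0.04,0,0,-84],
  [1,-0.388,-0.487,-0.04,0,0,-84],
  [1,-0.388,-0.487,-0.04,0,0,-84],
  [1,-0.388,-0.487,-0.04,0,0,-84],
  [1,-0.388,-0.487,-0.04,0,0,-84],
  [1,-0.388,-0.487,-0.04,0,0,-84],
  [1,-0.388,-0.487,-0.04,0,0,-84],
])

```text
clock: 2.9
position: [0.54, -0.0409, 0.2502]
ee_rot: [0.991, 0.136, 0.0, 0.0]
ft_force: [0.1, -0.1, -0.3]
grip_width: 1.001
```

Run:
```python
from h import *
np.set_printoptions(precision=4,suppress=True)
o=monitor.get_obs();print(o['clock'],o['position'],o['joint_pos'],o['ft_force']);Rt=R.from_quat(o['ee_rot']).as_matrix();print(Rt)
p,d=eyes.camera('wrist');cv2.imwrite('pics/w0.png',p);np.save('w0.npy',d)
for t in ['collar','button_face','leg_head','vise']: print(t,[(w('wrist',b['point']),b['confidence']) for b in models.boxes_of('wrist',t)[:2]])
i=eyes.camera_info('wrist');K=np.array(i['intrinsics']);T=np.eye(4);T[:3,:3]=Rt;T[:3,3]=o['position'];M=T@np.array(i['tool_from_camera'])
v,u=np.mgrid[:400,:640]
X=(np.stack([(u-K[0,2])*d/K[0,0],(v-K[1,2])*d/K[1,1],d,np.ones_like(d)],-1)@M.T)[...,:3]
np.save('wX.npy',X)
br=p.max(-1)
s=(d>0)&(X[...,2]>.119)&(X[...,2]<.134)&(np.hypot(X[...,0]-.555,X[...,1]+.08)<.2)
q=X[s];b=br[s]
for lo in np.arange(-.2,.03,.01):
    m=(q[:,1]>=lo)&(q[:,1]<lo+.01)
    if m.sum()>5: print(round(lo,3),m.sum(),q[m].mean(0),q[m,0].min(),q[m,0].max(),int(np.median(b[m])))
```

```text
2.9 [ 0.54   -0.0409  0.2502] [ 0.5712  0.184  -0.6547  1.5937  0.1134  1.4023  0.1783] [ 0.0654 -0.0952 -0.3117]
[[ 0.9631  0.2693  0.0001]
 [ 0.2693 -0.9631 -0.0002]
 [ 0.0001  0.0002 -1.    ]]
collar [(array([ 0.5644, -0.1301,  0.1233]), 0.67)]
button_face [(array([ 0.5545, -0.0354,  0.1181]), 0.55)]
leg_head [(array([ 0.563 , -0.1323,  0.1221]), 0.77)]
vise [(array([0.5225, 0.0392, 0.1198]), 0.74)]
-0.2 124 [ 0.5825 -0.195   0.1218] 0.5720951555688748 0.5933731123025026 141
-0.19 139 [ 0.5799 -0.1852  0.1221] 0.5698183037185862 0.5905758943074746 95
-0.18 144 [ 0.577  -0.1752  0.1221] 0.5669008649641428 0.5878030715650255 95
-0.17 146 [ 0.574  -0.165   0.1221] 0.5639532191471008 0.5838906256266468 95
-0.16 150 [ 0.5715 -0.155   0.1221] 0.5614105568767711 0.5819697072466198 95
-0.15 159 [ 0.568  -0.1448  0.122 ] 0.5575569433288723 0.5781554942691024 94
-0.14 158 [ 0.5654 -0.1348  0.1219] 0.5548801333327503 0.5760330661910429 100
-0.13 166 [ 0.5623 -0.1248  0.1219] 0.5524731780402548 0.5720970721235712 101
-0.12 165 [ 0.5595 -0.1149  0.1219] 0.5496561825484545 0.5695203337395152 10
[... 373 characters left out ...]
326409779298 57
-0.06 321 [ 0.5421 -0.0549  0.1253] 0.5269695661716595 0.5572943416324098 38
-0.05 347 [ 0.5397 -0.045   0.1252] 0.5243873142891202 0.5550848982447611 39
-0.04 357 [ 0.5369 -0.035   0.1252] 0.520761818194112 0.5541261660476156 40
-0.03 365 [ 0.5343 -0.025   0.1247] 0.5200771049423493 0.5501968817835693 40
-0.02 218 [ 0.5333 -0.0161  0.1222] 0.5214462680921088 0.5453633571929511 43
-0.01 100 [ 0.5279 -0.005   0.1198] 0.5217750632886076 0.5334301084865067 225
0.0 106 [0.5251 0.0046 0.1199] 0.5197666057882748 0.5311982059217196 225
0.01 406 [0.5028 0.0164 0.122 ] 0.47494956264832155 0.5275943831888645 207
0.02 837 [0.5075 0.0254 0.1229] 0.47341454895618507 0.5450592169556505 229
```

View pics/w0.png

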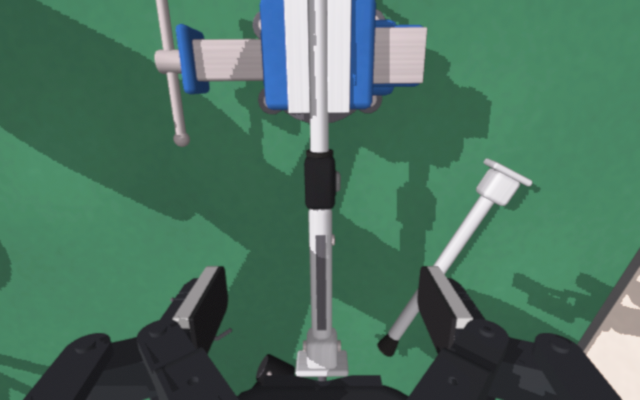

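The wrist view shows the collar at (320,180), its button on the right edge at (337,181), with nothing near the descent path. The axis fits to 16.0° with the collar centre at about (0.538, -0.040). I'll descend, then close gently.

>>> servo_tool([
  [1,-0.001,-0.001,0.04,0,0,-0.4],
  [0.8,-0.001,-0.001,0.08,0,0,-0.4],
  [0.7,-0.001,-0.001,0.12,0,0,-0.4],
  [0.6,-0.001,-0.001,0.145,0,0,-0.4],
  [0.6,-0.001,-0.001,0.16,0,0,-0.4],
  [0.6,-0.001,-0.001,0.16,0,0,-0.4],
  [0.6,-0.001,-0.001,0.16,0,0,-0.4],
], grip_force=40)

```text
clock: 4.03
position: [0.5396, -0.0399, 0.0912]
ee_rot: [0.99, 0.14, 0.001, 0.0]
ft_force: [0.3, 0.4, 1.2]
grip_width: 0.602
```

Run:
```python
from h import *
np.set_printoptions(precision=4,suppress=True)
o=monitor.get_obs();print(o['position'],o['ft_force'],o['grip_width'])
p,d=eyes.camera('wrist');cv2.imwrite('pics/w1.png',p)
print([(w('wrist',b['point']),b['confidence']) for b in models.boxes_of('wrist','button_face')[:2]])
```

```text
[ 0.5396 -0.0399  0.0912] [0.3246 0.4334 1.1608] 0.6015181879685384
[(array([ 0.555 , -0.0323,  0.1188]), 0.51)]
```

View pics/w1.png

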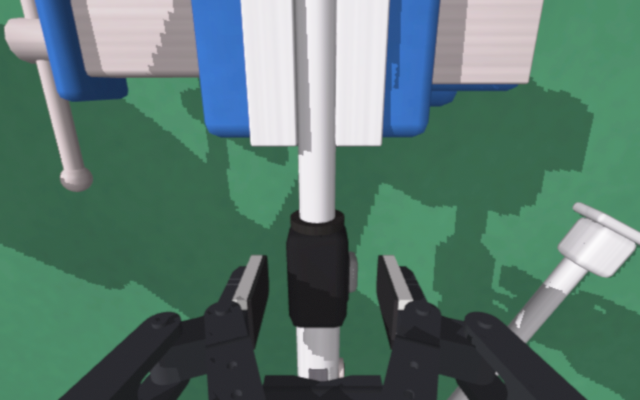

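Run:
```python
from h import *
i=eyes.camera_info('wrist');K=np.array(i['intrinsics']);C=np.linalg.inv(np.array(i['tool_from_camera']))
for y in (-.025,-.011,-.009,0,.009,.011,.025):
  for x,z in ((.018,-.021),(0,-.035),(.026,-.023)):
    q=K@(C@[x,y,z,1])[:3];print(y,x,z,(q[:2]/q[2]).round(0))
```

```text
-0.025 0.018 -0.021 [361. 220.]
-0.025 0 -0.035 [321. 232.]
-0.025 0.026 -0.023 [379. 221.]
-0.011 0.018 -0.021 [360. 247.]
-0.011 0 -0.035 [321. 262.]
-0.011 0.026 -0.023 [377. 249.]
-0.009 0.018 -0.021 [359. 251.]
-0.009 0 -0.035 [321. 266.]
-0.009 0.026 -0.023 [377. 253.]
0 0.018 -0.021 [359. 268.]
0 0 -0.035 [322. 284.]
0 0.026 -0.023 [376. 270.]
0.009 0.018 -0.021 [358. 284.]
0.009 0 -0.035 [322. 301.]
0.009 0.026 -0.023 [375. 286.]
0.011 0.018 -0.021 [358. 287.]
0.011 0 -0.035 [322. 305.]
0.011 0.026 -0.023 [375. 290.]
0.025 0.018 -0.021 [357. 311.]
0.025 0 -0.035 [322. 330.]
0.025 0.026 -0.023 [373. 314.]
```

The pad midline projects to row 268 and the button's middle is at row 272, so they agree within about 2 mm. The collar with its button is centred between the pads to about 1 mm. I'll close now.

>>> servo_tool([
  [0.6,-0.001,0.001,0,0,0,0],
  [0.4,-0.001,0.001,0,0,0,0],
  [0.2,-0.001,0.001,0,0,0,0],
  [0,-0.001,0.001,0,0,0,0],
  [0,-0.001,0.001,0,0,0,0],
  [0,-0.001,0.001,0,0,0,0],
  [0,-0.001,0.001,0,0,0,0],
  [0,-0.001,0.001,0,0,0,0],
], grip_force=50)

```text
clock: 5.12
position: [0.538, -0.0416, 0.0911]
ee_rot: [0.99, 0.139, -0.0, 0.001]
ft_force: [-7.3, -1.5, 10.8]
grip_width: 0.321
```

>>> servo_tool([
  [0,0,0.003,0,0,0,0],
  [0,0,0.006,0,0,0,0],
  [0,0,0.01,0,0,0,0],
  [0,0,0.01,0,0,0,0],
])

```text
clock: 5.62
position: [0.5407, -0.0511, 0.0911]
ee_rot: [0.99, 0.139, -0.0, 0.0]
ft_force: [-7.3, -0.6, 12.2]
grip_width: 0.319
```

There's only a small axial force and the opening is unchanged, so the leg is sliding. I'll carry on to the stop.

>>> servo_tool([
  [0,0,0.005,0,0,0,0],
  [0,0,0.01,0,0,0,0],
  [0,0,0.015,0,0,0,0],
  [0,0,0.02,0,0,0,0],
  [0,0,0.025,0,0,0,0],
  [0,0,0.03,0,0,0,0],
  [0,0,0.034,0,0,0,0],
  [0,0,0.037,0,0,0,0],
  [0,0,0.039,0,0,0,0],
  [0,0,0.039,0,0,0,0],
])

```text
clock: 6.88
position: [0.5515, -0.0885, 0.0911]
ee_rot: [0.99, 0.139, -0.0, 0.0]
ft_force: [-6.3, -0.0, 10.8]
grip_width: 0.32
```

>>> servo_tool([
  [0,0,0.001,0,0,0,0],
  [0,0,0.002,0,0,0,0],
  [0,0,0.002,0,0,0,0],
  [0,0,0.002,0,0,0,0],
])

```text
clock: 7.38
position: [0.5518, -0.0896, 0.0911]
ee_rot: [0.99, 0.14, -0.0, -0.0]
ft_force: [-8.0, 2.4, 11.9]
grip_width: 0.319
```

>>> servo_tool([
  [0,0,0.001,0,0,0,0],
  [0,0,0.002,0,0,0,0],
  [0,0,0.002,0,0,0,0],
  [0,0,0.002,0,0,0,0],
])

```text
clock: 7.88
position: [0.5518, -0.0896, 0.091]
ee_rot: [0.99, 0.14, -0.001, -0.001]
ft_force: [-12.5, 7.3, 14.7]
grip_width: 0.322
```

Run:
```python
from h import *
np.set_printoptions(precision=4,suppress=True)
a=[]
for c in ('wrist','scene'):
    p,d=eyes.camera(c)
    a.append(p if c=='wrist' else cv2.resize(p[120:260,180:400],(628,400)))
    print(c,[(w(c,b['point']),b['confidence']) for b in models.boxes_of(c,'leg_head')[:2]])
    if c=='scene':
        v,u=np.mgrid[:400,:640]
        i=eyes.camera_info(c);K=np.array(i['intrinsics']);M=np.linalg.inv(np.array(i['extrinsics']))
        D0=np.load('scene0.npy')
        for D in (D0,d):
            X=(np.stack([(u-K[0,2])*D/K[0,0],(v-K[1,2])*D/K[1,1],D,np.ones_like(D)],-1)@M.T)[...,:3]
            s=(D>0)&(X[...,2]>.09)&(X[...,2]<.14)&(np.hypot(X[...,0]-.61,X[...,1]+.26)<.12)&(X[...,0]>.5)
            t=X[s]@[.2764,-.961,0];print('out extent',np.percentile(t,[99,99.5,100]))
cv2.imwrite('pics/end.png',cv2.resize(np.hstack(a),(800,252)))
```

```text
wrist [(array([ 0.5559, -0.0949,  0.1217]), 0.96)]
scene [(array([ 0.5929, -0.2198,  0.1161]), 0.69)]
out extent [0.4271 0.4286 0.4303]
out extent [0.4758 0.4784 0.4804]
```

View pics/end.png

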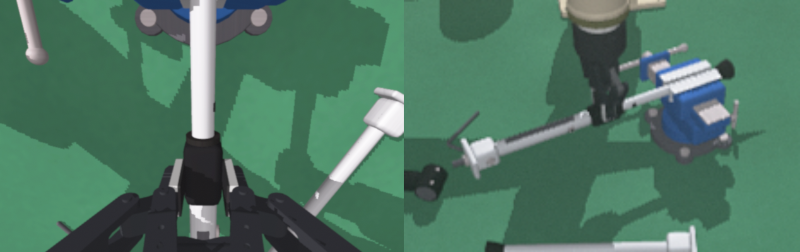

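The leg head has moved out 50 mm. The arm meets a solid stop there, and the pads still hold the collar at the same squeezed width. Handing in.

```bash
python3 -c "
from h import *
o=monitor.get_obs();print(o['clock'],o['position'],o['ft_force'],o['grip_width']);print(ticket.hand_in())"
```

```text
8.075 [ 0.55183227 -0.08959587  0.09104704] [-12.57693014   6.90938053  15.20082377] 0.3152225936456212
the job is handed in; nothing more can be done
None
```

The upper leg is drawn out to the second stop, and the arm is still holding the collar with the button squeezed in, so you can do up the lock screw. I handed the job in at about 8.1 s of the 32 s allowed.

- **Squeeze:** I gripped the collar from above across the button at 50 N. The button can't be seen between the pads, so that it is in is inferred. The leg came out freely, did not catch at 25 mm, and the opening stayed at about 0.32.
- **Travel:** the gripper moved 49.9 mm. The scene depth image shows the leg head 49–50 mm farther out.
- **End stop:** a further 2 mm of commanded pull produced no movement, only a higher force. The arm now keeps a pull of about 10 N against the stop.
- **Forces:** the last wrist reading was about 21 N in all, including roughly 15 N upward and some sideways force from small misalignment.
- **Reading that disagreed:** the opening converts to about 27 mm, while the collar with the button right in should measure 29 mm. I took this as gripper reading error or soft pads.
- **Wrong detections:** the leg-head detector mostly reported points along the leg, not the head, so I relied on the depth measurement instead.
- **Other things on the bench:** I didn't touch any of them.

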